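# Reading lens held at the gauge's height over a glaze test

## Robot

A 6-joint arm with a two-finger parallel gripper is mounted at the origin on the work surface. World frame = base frame: x ahead of the robot, y to its left, z up, the work surface at z = 0. Lengths are in m, angles in rad, forces in N, time in s.
With the tool pointing down it reaches from about 0.275 to 0.875 m from the base axis. Payload 12.5 kg.
Tool frame: the origin (TCP) lies at the very end of the fingers, on their centre line; the grasp point (between the pads) lies 19 mm behind it; z points along the fingers, y is the line along which they close (so a half turn about z gives the same grasp; the last joint's range is limited). The gripper opens to 85 mm and grips with 20 to 120 N. Pads are 22 mm wide; open, the fingers measure 114 mm over their backs; the gripper's body (76 mm by 85 mm) begins 54 mm behind the grasp point. The pads swing forward as they close: fully open they stand 13 mm farther back than shut.
Start: joints at [1.026, 0.351, 1.652, -0, 1.139, -0.085], TCP at [0.244, 0.493, 0.231] pointing down, gripper open.
Joint ranges: [-2.75, 2.75], [-0.79, 2.1], [0.01, 2.65], [-1.57, 4.71], [0.07, 3.14], [-2.87, 2.87]. Speed limits (rad/s): [2.22, 2.22, 2.79, 3.14, 3.14, 3.14].

## Interface

Orientations are given as a 3x3 rotation matrix whose columns are the frame's x, y, z axes.
In Python, from bench import manip gives the robot as it stands. Calls block until the motion is done:
- manip.move_ptp(position, orientation): joint-space move of the TCP to a pose.
- manip.move_l(position, attitude=None, max_speed=0.15): straight line of the TCP; attitude=None keeps the orientation; max_speed is the mean speed in m/s.
- manip.move_j(angles): joint-space move.
- manip.set_gripper(opening, effort=None): opening from 0.0 (shut) to 1.0 (fully open); effort is the grip in N (None keeps the last); returns when the fingers have stopped.
- manip.dwell(seconds).
- manip.inverse_kinematics(position, orientation): joint angles nearest the present ones, or None.
- manip.grab_frame(name): name is "scene" or "top" or "wrist"; returns (picture, depth): 480x640x3 uint8, red, green, blue; 480x640 float32, m along the optical axis (not along the pixel's ray), 0 where there is no reading.
- manip.get_calibration(name): a dict with "camera_matrix" (3x3 intrinsics, pixels), "R" (3x3) and "t" (3): a world point X has camera coordinates R X + t. Camera axes: x right, y down, z forward; pixel columns grow to the right and rows downward; lengths in m; the calibration is good to about 2 mm. A picture is of the moment at which its call begins: read the wrist's pose just before it. get_calibration takes no time and is no camera call; for the wrist camera it gives the pose at the moment of the call.
A pose or a line that the arm cannot do raises manip.Unreachable and nothing moves.
- manip.sign_off(): hands the job in; it is judged then, once.
Trained networks look in the newest picture that a camera, given by its name, has taken for a name from the list of things; names that differ only in an ending like _2 or _b are one class to them, and where a whole thing is asked for, a point or a joint stands for the part that bears it (a point fixed in the world has none). Each returns a list of dicts, best first, with "confidence" (0 to 1); they miss things now and then, are a little off and sometimes report something else, mostly with a low value. They report only what shows in the picture. A call takes as long as a camera call. They do not tell look-alikes from the thing itself.
- manip.look_for(camera, name): "at" ([x, y, z] in m, in world coordinates, good to about 4 mm: the middle of the surface that is visible of it).
Readings, each from a call of its own:
- manip.current_time(): time.
- manip.current_qpos(): joint angles.
- manip.current_joint_vel(): joint speeds.
- manip.current_joint_torque(): joint torques, N m.
- manip.current_ee_pos(): TCP position.
- manip.current_tcp_rot(): TCP orientation.
- manip.current_force(): force on the tool from outside, world axes, zero at the start.
- manip.current_ft_torque(): the same for the moment, N m.
- manip.current_grip_width(): opening from 0.0 (shut) to 1.0 (fully open).
- manip.current_grip_force(): force on a finger pad.
Only numpy, scipy, OpenCV 4.12 (cv2) and the standard library are available. Lean on these libraries where they do the work, as an engineer would, in place of code of your own. Each camera call takes 0.05 s, during which the arm holds its last target. There are 200 camera calls.

## Task

Take the square glaze test tile off the ware board and set it down flat, combed face up, in the middle of the banding wheel - set it down, do not drop it. Then pick up the reading lens and hold it level above the tile to inspect the glaze, glass centred over the tile and at the height marked by the tip of the throwing gauge's pointer, without bumping the lens against tile, wheel or gauge or shifting the pointer. Finish while still holding the lens steady there in the gripper, and leave the rest of the bench as it stands.

Things in the scene. Friction and masses are not known exactly. Their poses are not given: they have to be found in the camera images.
- tile: the square fired test tile, off-white, 50 x 50 mm, 10 mm thick, a 7 mm hole 16 mm from its centre along its +x and three low combed ridges (1 mm) on its top face; about 55 g; the only square one of the three tests on the ware board. Origin: centre of its underside; z up through the combed face, x and y parallel to its sides.
- board: light wooden ware board, fixed, 130 mm (its x) by 310 mm (its y), 18 mm thick, flat on the table; the three tests lie on it in a row along y, 95 mm apart, in any order. Origin: centre of its underside.
- disc: round fired test, off-white, 54 mm across, 10 mm thick, on the ware board; leave it. Origin: centre of its underside.
- strip: oblong fired test, off-white, 85 mm (its x) by 28 mm, 10 mm thick, on the ware board; leave it. Origin: centre of its underside.
- wheel: banding wheel (potter's table turntable): fixed dark cast foot 124 mm across, and an aluminium head 180 mm across (with its dark rim 186 mm), 12 mm thick, with dark centring rings; the head turns on its axis with light friction and its top lies 62 mm above the table. Origin: on the axis, at the table.
- wheel_top (a point): centre of the top face of the banding wheel's head, 62 mm above the table; the tile's underside goes here.
- gauge: throwing gauge, fixed, on the wheel's far side: round base 80 mm across, 26 mm high; upright steel post 10 mm thick, 245 mm tall, 185 mm from the wheel's axis. A brass clamp 22 mm across with a thumbscrew on the post carries the pointer, a level 6 mm rod with a dark tip aimed at the wheel's axis. Origin: centre of its underside; the pointer lies along its -x.
- pointer_tip (a point): tip of the gauge's pointer, 90 mm from the post's axis, over the edge of the banding wheel (95 mm short of the wheel's axis), 130 to 180 mm above the table; its height is the height for the lens's glass. The clamp is a friction fit (slips at about 5 N).
- lens: reading lens lying flat: steel-rimmed round glass 84 mm across, 12 mm thick, straight black handle along its +x: flat-sided, 18 mm wide, 16 mm high, from 57 to 152 mm from the glass's centre (before it a steel neck 12 x 12 mm), underside flush with the rim's. About 110 g, balances about 55 mm from the glass's centre. Origin: under the glass's centre, at the underside; z up.
- lens_glass (a point): centre of the lens's glass, 6 mm above the underside of the rim.
- jar: glaze jar, loose, 80 mm across, 95 mm tall, white lid; bystander. Origin: centre of its underside.
- jar_tall: tall glaze jar, loose, 72 mm across, 125 mm tall, white lid; bystander. Origin: centre of its underside.
- squeeze_bottle: white squeeze bottle with a black nozzle, loose, 50 mm across, 138 mm tall; bystander. Origin: centre of its underside.
- pinch_pot: small white bowl, loose, 80 mm across, 45 mm tall; bystander. Origin: centre of its underside.
- glaze_brush: brush lying on the table, loose, 200 mm long; bystander. Its x runs along it.
- rib: wooden potter's rib lying on the table, loose, about 65 x 85 mm, 7 mm thick; bystander. Origin: near the middle of its underside.
Things that resemble listed ones, but are neither listed nor needed, are in the scene too. What is shaped like the gauge but green is not meant.

How it is judged:
By the outcome, as a careful person would: the job done as asked, in the order asked, and still so for the second after the job is handed in, while the arm keeps its last pose, push and grip.
It also fails if it takes over 46 s, if anything falls off the work surface, if the arm or the gripper's body presses on something with over 40 N, if the wrist force passes 120 N, or if a joint passes its speed limit or range.

## Working session

There is one attempt and no reset: what is moved stays moved. The work goes in short steps, each a Python script; the robot and the scene stay as the last script left them, time stands still between calls to the robot, and variables do not carry over. Pictures are saved under pics/ and viewed, at most 10 in all, crops included, and the job is handed in when it is done.

```bash
mkdir -p pics; ls; python3 - <<'E'
from bench import manip
import cv2,numpy as np
for c in ["scene","top"]:
    p,d=manip.grab_frame(c); cv2.imwrite(f"pics/{c}1.png",p[:,:,::-1]); np.save(f"pics/{c}_d.npy",d)
    for n in ["tile","board","disc","strip","wheel","gauge","pointer_tip","lens","lens_glass"]:
        print(c,n,[(np.round(r["at"],3).tolist(),round(r["confidence"],2)) for r in manip.look_for(c,n)])
print(manip.current_time())
E
```

```text
pics
scene tile [([0.493, 0.37, 0.03], 0.44)]
scene board [([0.488, 0.257, 0.021], 0.87)]
scene disc [([0.488, 0.287, 0.029], 0.66)]
scene strip [([0.466, 0.185, 0.029], 0.52)]
scene wheel [([0.561, -0.118, 0.062], 0.81)]
scene gauge [([0.736, -0.14, 0.026], 0.94), ([0.264, -0.27, 0.023], 0.61)]
scene pointer_tip [([0.26, -0.27, 0.166], 0.69), ([0.739, -0.144, 0.136], 0.55)]
scene lens [([0.503, -0.305, 0.011], 0.74)]
scene lens_glass [([0.503, -0.305, 0.015], 0.68)]
top tile [([0.489, 0.378, 0.029], 0.62), ([0.661, -0.404, 0.004], 0.44)]
top board [([0.465, 0.282, 0.018], 0.83)]
top disc [([0.478, 0.29, 0.034], 0.91)]
top strip [([0.462, 0.191, 0.031], 0.93)]
top wheel [([0.552, -0.094, 0.066], 0.63)]
top gauge [([0.731, -0.136, 0.02], 0.88), ([0.256, -0.257, 0.024], 0.6), ([0.73, -0.28, 0.078], 0.46)]
top pointer_tip [([0.716, -0.13, 0.136], 0.61), ([0.249, -0.253, 0.153], 0.56)]
top lens []
top lens_glass [([0.496, -0.305, 0.007], 0.66)]
1.0
```

View pics/scene1.png

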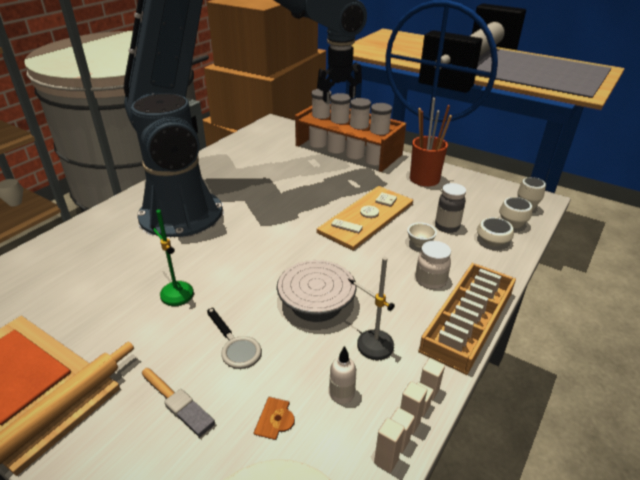

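View pics/top1.png

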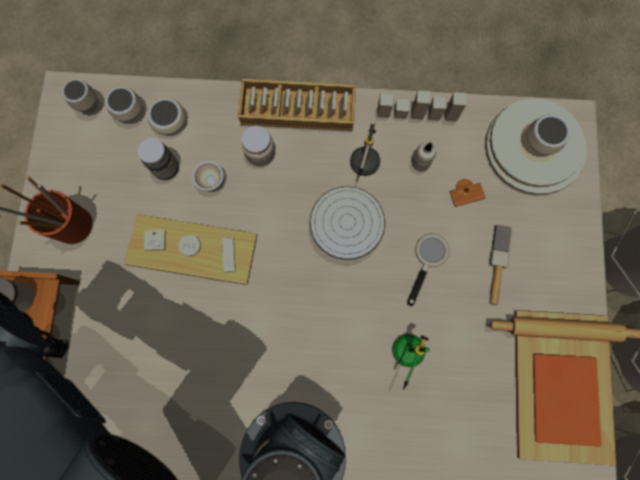

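The scene view shows the real gauge's post at (380,300), with its pointer running from the clamp at (380,300) to a tip near (350,281). The wheel is at (316,288), the lens glass at (241,351) and the green look-alike gauge at (175,255). In the top view the tile is the leftmost test at (153,240), with the wheel at (347,222) and the lens at (432,250) with its handle end at (412,302).

```bash
cat > h.py <<'E'
from bench import manip
import cv2,numpy as np
from scipy.optimize import least_squares
def cloud(d,c):
    K,R,t=np.array(c["camera_matrix"]),np.array(c["R"]),np.array(c["t"])
    v,u=np.mgrid[:480,:640]
    P=np.stack([(u-K[0,2])/K[0,0]*d,(v-K[1,2])/K[1,1]*d,d],-1)
    return (P-t)@R
def down(yaw):  # tool z down; tool y (closing line) along yaw in world
    y=np.array([np.cos(yaw),np.sin(yaw),0]);z=np.array([0,0,-1.]);return np.stack([np.cross(y,z),y,z],1)
def pix(c,X):
    K,R,t=[np.array(c[k]) for k in("camera_matrix","R","t")]
    q=K@(R@np.array(X)+t); return q[:2]/q[2]
def ray(c,u,v,z):  # pixel onto plane z
    K,R,t=[np.array(c[k]) for k in("camera_matrix","R","t")]
    o=-R.T@t; r=R.T@np.linalg.solve(K,[u,v,1]); return o+r*(z-o[2])/r[2]
E
python3 - <<'E'
from h import *
for c in ["scene","top"]:
    d=np.load(f"pics/{c}_d.npy");cal=manip.get_calibration(c);P=cloud(d,cal)
    m=(d>0)&(np.hypot(P[...,0]-.557,P[...,1]+.105)<.13)&(abs(P[...,2]-.062)<.006)
    (x,y),r=cv2.minEnclosingCircle(P[m][:,:2].astype(np.float32))
    mm=P[m]; print(c,"wheel",x,y,r,np.median(mm[:,2]),mm[:,:2].mean(0))
    for nm,zz in (("tab",(-.01,.01)),):
        k=(d>0)&(abs(P[...,0]-.5)<.05)&(abs(P[...,1]+.05)<.5)&(abs(P[...,2])<.008); print("table z",np.median(P[k][:,2]))
    k=(d>0)&(P[...,2]>.1)&(P[...,2]<.26)&(np.hypot(P[...,0]-.7,P[...,1]+.12)<.12)
    v,u=np.nonzero(k); Q=P[k]; o=np.argsort(np.hypot(Q[:,0]-x,Q[:,1]-y))
    print(len(o));[print(u[i],v[i],np.round(Q[i],3)) for i in o[:10]]
im=cv2.imread("pics/scene1.png")[250:370,270:430]; a=cv2.resize(im,None,fx=4,fy=4,interpolation=cv2.INTER_CUBIC)
cv2.imwrite("pics/crop1.png",a)
print(manip.get_calibration("wrist"))
E
```

```text
scene wheel 0.5548991560935974 -0.1006331667304039 0.09342940151691437 0.06175582325465245 [ 0.55839411 -0.10622762]
table z 0.00023480953183181995
519
348 278 [ 0.648 -0.118  0.138]
348 279 [ 0.65  -0.121  0.138]
349 280 [ 0.653 -0.121  0.137]
349 279 [ 0.654 -0.124  0.142]
350 279 [ 0.655 -0.121  0.141]
350 280 [ 0.656 -0.122  0.139]
350 282 [ 0.657 -0.124  0.135]
352 279 [ 0.658 -0.118  0.14 ]
350 281 [ 0.657 -0.125  0.139]
351 279 [ 0.658 -0.122  0.143]
top wheel 0.5553891658782959 -0.09887583553791046 0.09303304553031921 0.061578090876447764 [ 0.55365574 -0.09855015]
table z -8.793177722260515e-05
251
359 175 [ 0.65  -0.118  0.137]
360 175 [ 0.65  -0.12   0.137]
360 174 [ 0.652 -0.12   0.141]
359 174 [ 0.653 -0.118  0.137]
360 173 [ 0.655 -0.12   0.14 ]
360 172 [ 0.655 -0.12   0.144]
359 173 [ 0.656 -0.118  0.136]
361 173 [ 0.656 -0.123  0.135]
361 172 [ 0.657 -0.122  0.141]
359 172 [ 0.658 -0.118  0.136]
{'camera_matrix': array([[418.93765229,   0.        , 319.63654541],
       [  0.        , 418.93765229, 235.83386927],
       [  0.        ,   0.        ,   1.        ]]), 'R': array([[ 4.43940040e-01,  8.96056278e-01,  6.23300212e-04],
       [ 8.57877710e-01, -4.25225617e-01,  2.88494384e-01],
       [ 2.58772247e-01, -1.27539493e-01, -9.57481385e-01]]), 't': array([-0.55043257, -0.03714236,  0.37860019])}
```

View pics/crop1.png

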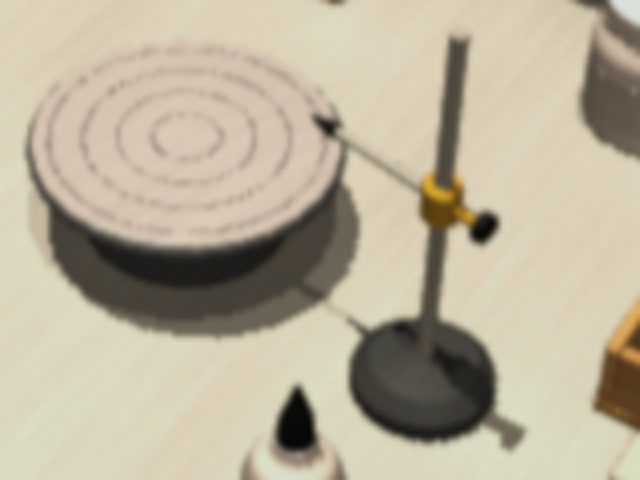

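```bash
python3 - <<'E'
from h import *
R=np.array(manip.current_tcp_rot());print(R.round(3))
manip.move_ptp([.489,.375,.17],R)
cal=manip.get_calibration("wrist")
p,d=manip.grab_frame("wrist");cv2.imwrite("pics/w1.png",p[:,:,::-1]);np.save("pics/w1.npy",d)
print(manip.look_for("wrist","tile"),manip.current_time(),manip.current_qpos())
P=cloud(d,cal);np.savez("pics/w1c.npz",**{k:np.array(v) for k,v in cal.items()})
m=((d>0)&(abs(P[...,2]-.0285)<.005)&(np.hypot(P[...,0]-.487,P[...,1]-.376)<.05)).astype(np.uint8)
cs,_=cv2.findContours(m,0,1)
for c in cs:
    if len(c)>30:
        Q=P[c[:,0,1],c[:,0,0]][:,:2].astype(np.float32);print(cv2.minAreaRect(Q*1000),np.median(P[m>0][:,2]))
k=(d>0)&(abs(P[...,2]-.018)<.003)&(np.hypot(P[...,0]-.487,P[...,1]-.376)<.08);print("board",np.median(P[k][:,2]))
E
```

```text
[[-0.896  0.444 -0.   ]
 [ 0.444  0.896 -0.   ]
 [ 0.    -0.    -1.   ]]
[{'at': [0.488, 0.3796, 0.028], 'confidence': 0.75}] 2.175 [ 5.80950252e-01  5.33354952e-01  1.53008889e+00  2.01589116e-04
  1.07762519e+00 -5.31817925e-01]
((489.70416259765625, 379.9662780761719), (50.487857818603516, 50.286067962646484), 5.435689926147461) 0.02762734595368761
board 0.017576663047951413
```

View pics/w1.png

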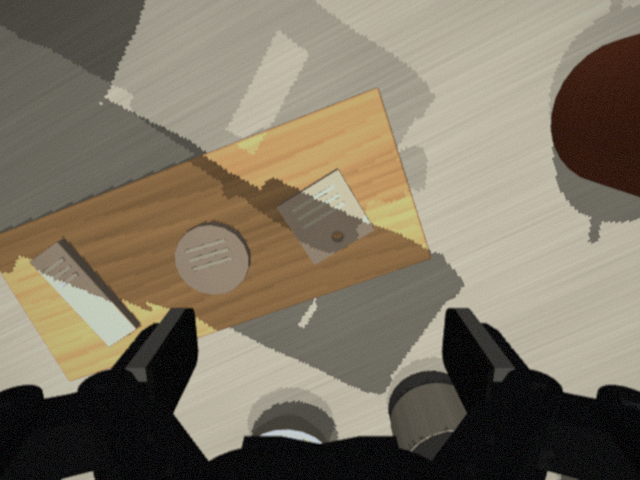

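The tile is lit at (325,217) with its hole at (338,237). Its measured size is 50.5 x 50.3 mm with the top at 0.028, as it should be. Grasping it next.

```bash
python3 - <<'E'
from h import *
R=down(np.radians(95.4)); c=[.4897,.380]
manip.set_gripper(0.8,40)
manip.move_ptp([*c,.06],R); f0=np.array(manip.current_force())
manip.move_l([*c,.0175],max_speed=.06)
print("f",np.array(manip.current_force())-f0,manip.current_ee_pos())
manip.set_gripper(0,40)
print("w",manip.current_grip_width(),manip.current_grip_force(),np.array(manip.current_force())-f0)
manip.move_l([*c,.09],max_speed=.12)
print("w",manip.current_grip_width(),manip.current_grip_force(),np.array(manip.current_force())-f0,manip.current_time())
p,d=manip.grab_frame("wrist");cv2.imwrite("pics/w2.png",p[:,:,::-1])
E
```

```text
f [-0.30952206 -0.89224012  0.03832859] [0.48986608 0.38010155 0.01769193]
w 0.5719200271095083 41.928589940071106 [-1.33594634 -1.72732797  4.59419277]
w 0.5647366570368307 41.35891020298004 [-0.41900829 -0.98378715 -1.8774292 ] 5.0
```

View pics/w2.png

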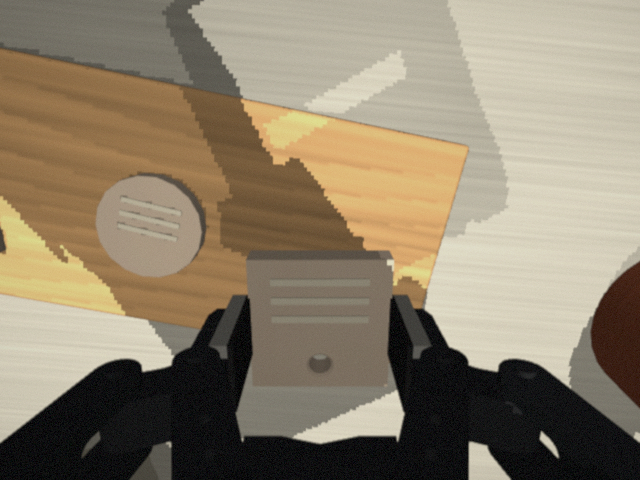

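The tile is held squarely between the pads, combed face up, with its hole at (320,363). Next is setting it down on the wheel.

```bash
python3 - <<'E'
from h import *
c=[.555,-.0995];R=down(np.radians(80))
manip.move_l([.4897,.380,.15],max_speed=.2)
manip.move_ptp([*c,.13],R)
manip.move_l([*c,.066],max_speed=.08);manip.dwell(.1)
f0=np.array(manip.current_force());z=.066
while z>.0590:
    z-=.0007; manip.move_l([*c,z],max_speed=.02)
    f=np.array(manip.current_force())-f0
    if f[2]>1.5: break
print(z,f,manip.current_ee_pos())
manip.set_gripper(.68,40); manip.dwell(.1)
print(manip.current_grip_width(),np.array(manip.current_force())-f0)
manip.move_l([*c,.17],max_speed=.15)
cal=manip.get_calibration("wrist");p,d=manip.grab_frame("wrist");cv2.imwrite("pics/w3.png",p[:,:,::-1]);P=cloud(d,cal)
np.save("pics/w3P.npy",P)
m=((d>0)&(abs(P[...,2]-.0725)<.004)&(np.hypot(P[...,0]-c[0],P[...,1]-c[1])<.05)).astype(np.uint8)
cs,_=cv2.findContours(m,0,1)
for q in cs:
    if len(q)>30: print(cv2.minAreaRect(P[q[:,0,1],q[:,0,0]][:,:2].astype(np.float32)*1000),np.median(P[m>0][:,2]))
A=P[m>0];s=np.linalg.lstsq(np.c_[A[:,:2],np.ones(len(A))],A[:,2],rcond=None)[0];print("tilt",s)
w=(d>0)&(abs(P[...,2]-.062)<.004)&(np.hypot(P[...,0]-c[0],P[...,1]-c[1])<.12)
print("wheel enc",cv2.minEnclosingCircle(P[w][:,:2].astype(np.float32)),np.median(P[w][:,2]),manip.current_time())
E
```

```text
0.06179999999999998 [-1.21353805 -0.50531698  5.7126889 ] [ 0.55505145 -0.09950581  0.06217559]
0.6809145417901222 [-0.58280523 -0.56622021  1.08895029]
((554.9349365234375, -99.21923828125), (50.12337875366211, 51.022186279296875), 80.0934066772461) 0.07166547514813412
tilt [-0.00405064  0.0018366   0.07408993]
wheel enc ((0.5548577308654785, -0.09608857333660126), 0.09223579615354538) 0.0615874677537743 11.1
```

View pics/w3.png

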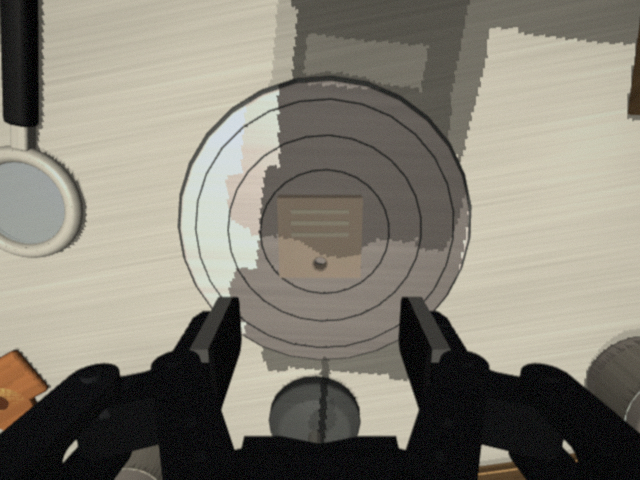

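The tile lies flat on the wheel with its top face centred near (320,237). The inner ring's centre is near (324,231) and the lens is at the left edge. I'll measure the ring's centre against the tile's, and the pointer's height.

```bash
python3 - <<'E'
from h import *
cal=manip.get_calibration("wrist")
g=cv2.imread("pics/w3.png",0);P=np.load("pics/w3P.npy")
# outer dark rim: contour of the head by depth, left/right/top points; rings from image on plane z=.062
pts=np.array([(260,231),(389,231),(325,169),(325,294),(228,228),(421,225),(324,135),(325,321),(196,220),(448,222),(322,98)],float)
X=np.array([ray(cal,u,v,.062)[:2] for u,v in pts]);print(X.round(4))
for k in (slice(0,4),slice(4,8),slice(8,11)):
    r=least_squares(lambda q:np.hypot(*(X[k]-q[:2]).T)-q[2],[.555,-.1,.04]).x;print(r)
T=[ray(cal,u,v,.072)[:2] for u,v in((278,197),(363,196),(361,278),(279,279))];print("tile",np.mean(T,0),np.array(T).round(4))
# clean wheel from scene/top: robust circle fit of rim via depth mask contour
for c in("scene","top"):
    d=np.load(f"pics/{c}_d.npy");Q=cloud(d,manip.get_calibration(c))
    m=((d>0)&(np.hypot(Q[...,0]-.555,Q[...,1]+.0995)<.12)&(abs(Q[...,2]-.062)<.006)).astype(np.uint8)
    cs=max(cv2.findContours(m,0,1)[0],key=len);B=Q[cs[:,0,1],cs[:,0,0]][:,:2]
    r=least_squares(lambda q:np.hypot(*(B-q[:2]).T)-q[2],[.555,-.1,.093],loss="soft_l1",f_scale=.001).x;print(c,r)
    k=(d>0)&(abs(Q[...,2]-.139)<.02)
    # pointer rod: points between 95 and 150 mm from axis toward the gauge
    D=np.hypot(Q[...,0]-.555,Q[...,1]+.0995);k&=(D>.09)&(D<.165)&(Q[...,0]>.63)&(abs(Q[...,1]+.125)<.03)
    A=Q[k];print("rod",len(A),np.median(A,0),np.percentile(A[:,2],[10,25,75,90,97]))
E
```

```text
[[ 0.5465 -0.1351]
 [ 0.5604 -0.0564]
 [ 0.5158 -0.0889]
 [ 0.5953 -0.1027]
 [ 0.5411 -0.1541]
 [ 0.56   -0.0365]
 [ 0.4963 -0.0862]
 [ 0.6145 -0.106 ]
 [ 0.5328 -0.1723]
 [ 0.561  -0.0199]
 [ 0.4761 -0.0838]]
[ 0.55552296 -0.09610381  0.04017845]
[ 0.55543406 -0.09607694  0.0598363 ]
[ 0.5525985  -0.0971497   0.07768145]
tile [ 0.55484852 -0.09869646] [[ 0.5257 -0.1184]
 [ 0.5337 -0.0698]
 [ 0.5841 -0.0784]
 [ 0.576  -0.1282]]
scene [ 0.55524591 -0.10099668  0.08982157]
rod 89 [ 0.68088494 -0.12709082  0.13930865] [0.13639881 0.13792948 0.14098143 0.14217989 0.14260643]
top [ 0.55533193 -0.09850398  0.09069635]
rod 74 [ 0.67882279 -0.12582445  0.13957075] [0.13619656 0.13773657 0.14107958 0.14362967 0.14569496]
```

```bash
python3 - <<'E'
from h import *
# triangulate pointer tip
cs,ct=manip.get_calibration("scene"),manip.get_calibration("top")
s=least_squares(lambda X:np.r_[pix(cs,X)-[349.3,279.7],pix(ct,X)-[359.3,175.5]],[.65,-.12,.138]);print("tip",s.x,s.fun)
manip.move_l([.50,-.11,.21],max_speed=.2)
manip.move_ptp([.445,-.287,.20],down(np.radians(74)))
cal=manip.get_calibration("wrist");p,d=manip.grab_frame("wrist");cv2.imwrite("pics/w4.png",p[:,:,::-1]);P=cloud(d,cal);np.save("pics/w4P.npy",P);np.savez("pics/w4c.npz",**cal)
print([(r["at"],r["confidence"]) for n in("lens","lens_glass") for r in manip.look_for("wrist",n)])
p,d=manip.grab_frame("scene");cv2.imwrite("pics/s4.png",p[:,:,::-1])
m=((P[...,2]>.0125)&(P[...,2]<.022)&(np.hypot(P[...,0]-.42,P[...,1]+.28)<.12)).astype(np.uint8)
print(manip.current_time(),manip.current_qpos())
h=(P[...,2]>.013)&(P[...,2]<.022)&(np.hypot(P[...,0]-.40,P[...,1]+.28)<.075)
print(h.sum(),cv2.minAreaRect(P[h][:,:2].astype(np.float32)*1000))
E
```

```text
tip [ 0.65094461 -0.11830813  0.13461653] [-0.41335357  0.10584047 -0.2793184  -0.38244626]
[([0.4938, -0.3007, 0.0125], 0.7), ([0.494, -0.3011, 0.0137], 0.89)]
12.5583 [-6.58160828e-01  3.49476945e-01  1.73791855e+00  1.42684576e-04
  1.05420450e+00 -1.95184259e+00]
2600 ((418.54766845703125, -280.2170715332031), (17.779205322265625, 109.48514556884766), 69.6357192993164)
```

View pics/w4.png

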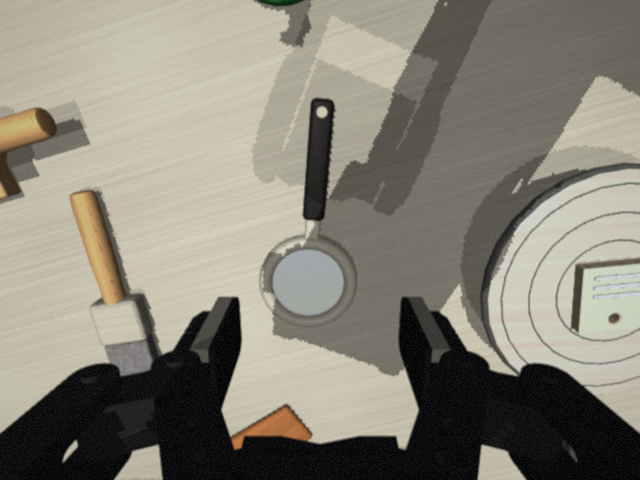

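View pics/s4.png

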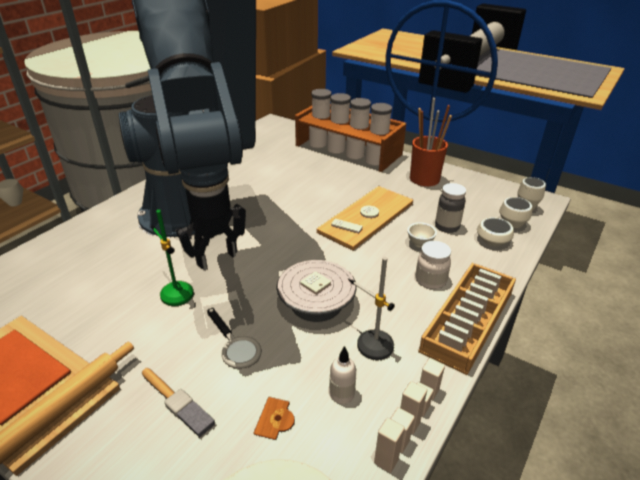

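The lens glass is at (308,281), with its handle running from (313,220) to (321,98) and clear space around it. In the scene view the tile is on the wheel, and the gripper hovers clear of the green gauge at (165,245).

```bash
python3 - <<'E'
from h import *
cal=dict(np.load("pics/w4c.npz"));P=np.load("pics/w4P.npy")
img=cv2.imread("pics/w4.png");g=img.max(2)
G=ray(cal,308.3,281,.011);print("glass px",G)
roi=np.zeros_like(g);roi[95:222,295:345]=1
m=((g<60)&(roi>0)).astype(np.uint8)
m&=(P[...,2]>.009).astype(np.uint8)
c=max(cv2.findContours(m,0,1)[0],key=cv2.contourArea)[:,0,:]
H=np.array([ray(cal,u,v,.016)[:2] for u,v in c],np.float32)
print("handle",cv2.minAreaRect(H*1000))
v,u=np.nonzero(m);A=np.array([ray(cal,a,b,.016)[:2] for a,b in zip(u,v)]);mu=A.mean(0);e=np.linalg.svd(A-mu,full_matrices=False)[2][0];e*=-np.sign(e[0])
print(mu,e,np.degrees(np.arctan2(e[1],e[0])),np.percentile((A-mu)@e,[0,100]))
print("glass from handle",mu-e*.1045)
q=G[:2]-mu;print("glass rel along/across",q@e,q@np.array([-e[1],e[0]]))
print("top z",np.median(P[m>0][:,2]))
k=(P[...,2]>.006)&(np.hypot(P[...,0]-G[0],P[...,1]-G[1])<.055);print("rim circ",cv2.minEnclosingCircle(P[k][:,:2].astype(np.float32)))
E
```

```text
glass px [ 0.50667511 -0.31313215  0.011     ]
handle ((411.5531005859375, -277.32086181640625), (17.00494384765625, 92.50353240966797), 69.3895263671875)
[ 0.4115805 -0.2774066] [-0.93625987  0.3513082 ] 159.43264846465715 [-0.04619824  0.04630687]
glass from handle [ 0.50941965 -0.31411831]
glass rel along/across -0.10158394594689733 4.087403617121373e-05
top z 0.015232663302674358
rim circ ((0.5018049478530884, -0.310855507850647), 0.049588076770305634)
```

```bash
python3 - <<'E'
from h import *
a=np.radians(159.43);e=np.array([np.cos(a),np.sin(a)])
c=np.array([.4115,-.2774])-e*.0265;R=down(a-np.pi/2);print(c)
manip.set_gripper(.5,80)
manip.move_ptp([*c,.05],R);manip.dwell(.1);f0=np.array(manip.current_force())
manip.move_l([*c,.0035],max_speed=.06)
print(np.array(manip.current_force())-f0,manip.current_ee_pos())
manip.set_gripper(0,80);print(manip.current_grip_width(),manip.current_grip_force(),np.array(manip.current_force())-f0)
manip.move_l([*c,.20],max_speed=.12);manip.dwell(.2)
print(manip.current_grip_width(),np.array(manip.current_force())-f0)
cal=manip.get_calibration("wrist");p,d=manip.grab_frame("wrist");cv2.imwrite("pics/w5.png",p[:,:,::-1]);P=cloud(d,cal)
np.save("pics/w5P.npy",P);np.savez("pics/w5c.npz",**cal)
print([(r["at"],r["confidence"]) for n in("lens","lens_glass") for r in manip.look_for("wrist",n)],"expect",c-e*.078,manip.current_ee_pos(),manip.current_time())
E
```

```text
[ 0.43631046 -0.28671081]
[-0.1694609  -0.45708249  0.11887277] [ 0.43644127 -0.28682748  0.00367959]
0.1816704040171954 79.04564380645752 [-1.36937156  1.2795809   6.6276255 ]
0.1846374168381342 [ 0.17564828 -0.39602109 -1.57505879]
[([0.4138, -0.2776, 0.2114], 0.58), ([0.4173, -0.2752, 0.2123], 0.72), ([0.7085, -0.1232, 0.0172], 0.67)] expect [ 0.50933746 -0.31411623] [ 0.43627365 -0.28670527  0.19988769] 17.025
```

View pics/w5.png

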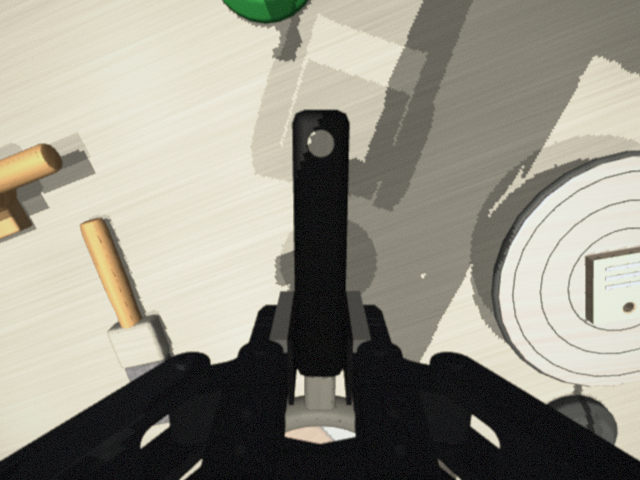

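The lens hangs centred between the pads with the handle towards the camera, its end at (320,110). I'll check that it is level, move over the tile, and compare the glass with the pointer in the scene camera.

```bash
python3 - <<'E'
from h import *
cal=dict(np.load("pics/w5c.npz"));P=np.load("pics/w5P.npy")
a=np.radians(159.43);e=np.array([np.cos(a),np.sin(a)]);c=np.array([.43627,-.28670])
A=P[150:285,305:338].reshape(-1,3);A=A[A[:,2]>.18];s=(A[:,:2]-c)@e
n=(A[:,:2]-c)@np.array([-e[1],e[0]])
fit=np.linalg.lstsq(np.c_[s,n,np.ones(len(s))],A[:,2],rcond=None)[0];print("handle slope(along,across),z0",fit,np.ptp(s))
E_=ray(cal,320,110,.2120)[:2];print("handle end along",(E_-c)@e,"expect .074")
T=np.array([.555,-.099]);b=np.radians(169);eb=np.array([np.cos(b),np.sin(b)])
t=T+eb*.078;R=down(b-np.pi/2)
manip.move_ptp([*t,.20],R);manip.move_l([*t,.145],max_speed=.08);manip.dwell(.3)
for cn in("scene","top"):
    p,d=manip.grab_frame(cn);cv2.imwrite(f"pics/{cn}6.png",p[:,:,::-1]);np.save(f"pics/{cn}6d.npy",d)
    Q=cloud(d,manip.get_calibration(cn))
    k=(d>0)&(np.hypot(Q[...,0]-T[0],Q[...,1]-T[1])<.05)&(abs(Q[...,2]-.15)<.013)
    X=Q[k]
    if len(X)>20: print(cn,"lens pts",len(X),np.median(X,0),cv2.minEnclosingCircle(X[:,:2].astype(np.float32)),np.percentile(X[:,2],[10,50,90]),np.linalg.lstsq(np.c_[X[:,:2]-T,np.ones(len(X))],X[:,2],rcond=None)[0])
    print([(np.round(r["at"],4),r["confidence"]) for n in("lens_glass","pointer_tip") for r in manip.look_for(cn,n)])
print(manip.current_time(),manip.current_ee_pos(),manip.current_grip_width())
im=cv2.imread("pics/scene6.png")[180:340,240:440];cv2.imwrite("pics/crop6.png",cv2.resize(im,None,fx=3.7,fy=3.7,interpolation=2))
E
```

```text
handle slope(along,across),z0 [0.10515682 0.02572743 0.20756207] 0.056836482828242677
handle end along 0.0734389350685821 expect .074
scene lens pts 804 [ 0.55588135 -0.10463436  0.15035177] ((0.5515481233596802, -0.10026779770851135), 0.04667508974671364) [0.14755655 0.15035177 0.15300121] [-0.01271355  0.01109203  0.15035365]
[(array([ 0.5516, -0.095 ,  0.1549]), 0.71), (array([ 0.7359, -0.144 ,  0.138 ]), 0.72), (array([ 0.263 , -0.2681,  0.1659]), 0.65), (array([0.4905, 0.2685, 0.0193]), 0.35)]
[(array([ 0.2519, -0.2534,  0.1558]), 0.75), (array([0.6657, 0.2652, 0.0289]), 0.74)]
19.3 [ 0.47845237 -0.08411821  0.14502376] 0.18086235259725567
```

View pics/crop6.png

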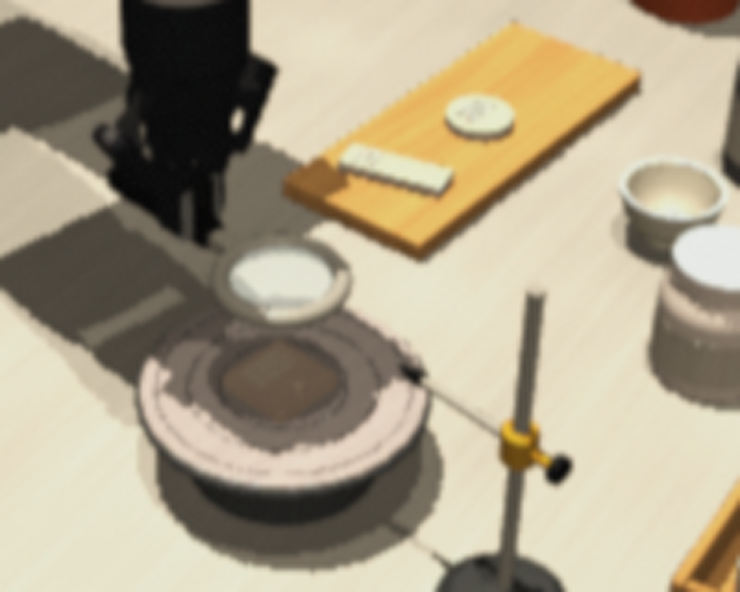

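The glass hangs level over the tile, at about (285,285) in the crop, and the pointer tip is at (410,372), untouched. I'll check the lens tilt and the scene camera's height bias on the rim.

```bash
python3 - <<'E'
from h import *
cal=dict(np.load("pics/w5c.npz"));P=np.load("pics/w5P.npy")
a=np.radians(159.43);e=np.array([np.cos(a),np.sin(a)]);n=np.array([-e[1],e[0]]);c=np.array([.43627,-.28670])
g=cv2.imread("pics/w5.png").max(2)
for v in(165,200,240,270): print(v,P[v,305:338].mean(0)[2].round(4),[(x,round(float(np.median(P[v-4:v+5,x,2])),4)) for x in(305,320,335)])
for sl in(0,.05,.105):
    print(sl,[np.round(pix(cal,[*(c+e*s+n*w),.212+sl*s]),1).tolist() for s in(.074,.03) for w in(-.009,.009)])
for v in(120,190,220,250):
    r=g[v,270:370]; print(v,"dark",[int(x)+270 for x in np.nonzero(r<45)[0][[0,-1]]])
d=np.load("pics/scene6d.npy");cs=manip.get_calibration("scene");Q=cloud(d,cs)
T=np.array([.555,-.099]);D=np.hypot(Q[...,0]-T[0],Q[...,1]-T[1])
for lo,hi in((0,.03),(.035,.042)):
    for sgn in(0,1,-1):
        k=(d>0)&(D>lo)&(D<hi)&(abs(Q[...,2]-.15)<.01)&((sgn==0)|(sgn*(Q[...,0]-T[0])>.005));print(lo,sgn,k.sum(),Q[k][:,2].mean())
# level rim outline expected vs seen in the scene picture
for z in(.1535,): print([np.round((pix(cs,[T[0]+.042*np.cos(q),T[1]+.042*np.sin(q),z])-[240,180])*3.7).tolist() for q in np.arange(8)*np.pi/4])
# pointer rod, axis by pixel midline: depth statistics in new scene frame
k=(d>0)&(D>.095)&(D<.165)&(abs(Q[...,2]-.139)<.02)&(Q[...,0]>.63)&(abs(Q[...,1]+.125)<.03);print("rod",k.sum(),Q[k][:,2].mean())
k&=(D<.108);print("tip",k.sum(),Q[k].mean(0))
E
```

```text
165 0.2113 [(305, 0.211), (320, 0.2112), (335, 0.2111)]
200 0.2113 [(305, 0.211), (320, 0.2114), (335, 0.2111)]
240 0.2112 [(305, 0.2113), (320, 0.2109), (335, 0.2112)]
270 0.2112 [(305, 0.2114), (320, 0.2111), (335, 0.2111)]
0 [[348.8, 108.0], [288.2, 108.0], [346.1, 248.7], [291.1, 248.7]]
0.05 [[349.7, 108.0], [287.3, 108.0], [346.4, 250.1], [290.8, 250.2]]
0.105 [[350.7, 107.9], [286.2, 107.9], [346.7, 251.8], [290.5, 251.8]]
120 dark [294, 347]
190 dark [294, 347]
220 dark [295, 346]
250 dark [295, 345]
0 0 360 0.14979710158449733
0 1 148 0.14957990419155606
0 -1 130 0.15007915716243372
0.035 0 214 0.1508910705162676
0.035 1 121 0.1502430974971358
0.035 -1 78 0.1518186930633934
[[342.0, 293.0], [351.0, 260.0], [321.0, 233.0], [269.0, 227.0], [225.0, 244.0], [212.0, 276.0], [242.0, 305.0], [296.0, 312.0]]
rod 88 0.13926013078283608
tip 13 [ 0.65567424 -0.12175163  0.13950375]
```

```bash
python3 - <<'E'
from h import *
p0=np.array(manip.current_ee_pos())
manip.move_l([.47843,-.08412,.1363],max_speed=.03);manip.dwell(.8)
print(manip.current_ee_pos(),manip.current_joint_vel(),manip.current_grip_width(),manip.current_grip_force())
p,d=manip.grab_frame("scene");Q=cloud(d,manip.get_calibration("scene"))
T=np.array([.555,-.099]);D=np.hypot(Q[...,0]-T[0],Q[...,1]-T[1])
k=(d>0)&(D>.035)&(D<.042)&(abs(Q[...,2]-.142)<.01);r=Q[k][:,2].mean()
k=(d>0)&(D>.095)&(D<.165)&(abs(Q[...,2]-.139)<.02)&(Q[...,0]>.63)&(abs(Q[...,1]+.125)<.03);print("rim",r,"rod",Q[k][:,2].mean(),manip.current_time())
print(manip.sign_off())
E
```

```text
[ 0.47844637 -0.08412254  0.1363082 ] [-2.46913128e-04  1.35957591e-03  7.07508358e-05  2.18460696e-03
 -6.14030841e-04  3.55280087e-04] 0.18397115529052424 78.2475221157074
rim 0.14223490629303154 rod 0.13920901013756562 20.5917
the job is handed in; nothing more can be done
None
```

I handed the job in at 20.6 s: the tile lies flat, combed face up, about 2–3 mm from the wheel's centre, and the lens is held level and steady over it, its glass at about 0.1385 m, my estimate of the pointer tip's height (good to about 2 mm).

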